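# Find and release the latched key on the bench switch pod

### The arm

A 6-joint arm with a two-finger parallel gripper is mounted at the origin on a cart in front of the work surface, level with it; the furniture and walls round the work are solid. World frame = base frame: x ahead of the robot, y to its left, z up, the work surface at z = 0. Lengths are in mm, angles in rad, forces in N, time in s.
With the tool pointing down it reaches from about 350 to 975 mm from the base axis. Payload 7.1 kg.
Tool frame: the origin (TCP) lies at the very end of the fingers, on their centre line; the grasp point (between the pads) lies 19 mm behind it; z points along the fingers, y is the line along which they close (so a half turn about z gives the same grasp; the last joint's range is limited). The gripper opens to 88 mm and grips with 3 to 60 N. Pads are 20 mm wide; open, the fingers measure 115 mm over their backs; the gripper's body (75 mm by 178 mm) begins 61 mm behind the grasp point.
Start: joints at [-1.275, 0.423, 1.63, -0, 1.089, -0.019], TCP at [193.534, -594.264, 222.675] pointing down, gripper open.
Joint ranges: [-3, 3], [-0.9, 2.11], [0.09, 2.58], [-1.31, 4.45], [0.11, 2.69], [-2.54, 2.54]. Speed limits (rad/s): [2.39, 2.39, 3.01, 3.14, 3.14, 3.14].

### API

Orientations are given as a rotation vector (axis times angle).
In Python, from workcell import get_obs, get_image, job, models gives the robot as it stands.
- The arm moves only by the tool jog_arm, never from a script. Its argument "increments" is one flat list of numbers, 7 for each row, row after row: the turn, a rotation vector about the tool's x, y, z in degrees, then the shift along the tool's x, y, z in mm, then the opening in per cent of the stroke, from 0 (shut) to 100 (fully open). A call has 1 to 12 rows; each row shifts and turns the commanded pose from where the row before left it, along the tool's axes as they then stand; what a row does not reach is not made up. A row lasts 1/8 s, in which the tool goes at most 62.5 mm and 10.7 degrees, less where a joint would pass 70% of its speed; a pose out of reach is approached as far as the arm can. A call is refused whole if a number of a shift passes 62.5 or a number of a turn 10.7, either way. A call with a gripper value outside its range is refused whole. The fingers move at their own pace and stop on an object; the grip force is fixed at half the most. Time passes only in rows, so rows that do not move let the fingers close. It gives the time, the measured TCP pose, the force, the opening and the grip force at its end, in the units of the state.
- get_obs(): the state, without advancing time (a new reading comes with each control period).
- get_image(name): name is "side" or "top" or "wrist"; returns a dict with "pixels" (400x640x3 uint8, blue, green, red), "depth" (400x640 float32, mm along the optical axis (not along the pixel's ray), 0 where there is no reading), "fx", "fy", "cx", "cy" (pixels), "cam_to_world" (4x4, takes a point from camera to world coordinates); the wrist camera has in their place "tool_from_camera" (4x4, takes a point from camera to tool coordinates, whose origin is the TCP and whose axes are the flange's). Camera axes: x right, y up, looking along -z (the intrinsics and any distortion apply to the point x, -y, -z); pixel columns grow to the right and rows downward; lengths in mm; the calibration is good to about 2 mm. A picture is of the moment at which its call begins: read the wrist's pose just before it.
- job.close_job(): hands the job in; it is judged then, once.
Trained networks look in the newest picture that a camera, given by its name, has taken for a name from the list of things; names that differ only in an ending like _2 or _b are one class to them, and where a whole thing is asked for, a point or a joint stands for the part that bears it (a point fixed in the world has none). Each returns a list of dicts, best first, with "p" (0 to 1); they miss things now and then, are a little off and sometimes report something else, mostly with a low value. They report only what shows in the picture. A call takes as long as a camera call.
- models.look_for(target, camera): "centre" ([x, y, z] in mm, in world coordinates, good to about 4 mm: the middle of the surface that is visible of it).
- models.regions_of(target, camera): "region" (400x640 bool, what is visible of it).
The state is a dict: "t": time; "qpos": joint angles; "qvel": joint speeds; "joint_torque": joint torques, N m; "ee_pos": TCP position; "orientation": TCP orientation; "ft_force": force on the tool from outside, world axes, zero at the start; "moment": the same for the moment, N m; "width": finger opening in mm; "grasp_force": force on a finger pad.
Only numpy, scipy, OpenCV 4.12 (cv2) and the standard library are available. Lean on these libraries where they do the work, as an engineer would, in place of code of your own. Each camera call takes 0.05 s, during which the arm holds its last target. There are 200 camera calls.

### The job

One of the four white keys on the switch pod is still latched down. Tap every key once over with a fingertip, lightly, going from the leftmost to the rightmost and without pushing any of them in, and only then press the latched one fully down and let it go, so that it pops up and all four keys stand level. Pick nothing up, do not push in the keys that are already up, and leave the spark plug, relay and bearing where they lie.

Things in the scene. Friction and masses are not known exactly. Their poses are not given: they have to be found in the camera images.
- key_pod: Grey switch box 92 x 212 x 42 mm with a dark deck, screwed to the bench. Origin at the centre of its underside on the bench; its x points away from the robot (turned by its yaw), y along the row of keys to the left, z up. Deck 42 mm above the origin; four white keys in a row, 45 mm apart, at y = +67.5, +22.5, -22.5, -67.5 mm, x = 0.
- key_1: White key 1 of 4 counted from the left (leftmost, largest pod y); flat top 40 mm (pod x) by 26 mm (pod y). Origin at the centre of the top face, so it moves with the key: 62 mm above the bench when up, about 54 mm when latched down, 50 mm when pressed to the stop. Which key is latched differs from run to run.
- key_2: White key 2 of 4 counted from the left (second from left); flat top 40 mm (pod x) by 26 mm (pod y). Origin at the centre of the top face, so it moves with the key: 62 mm above the bench when up, about 54 mm when latched down, 50 mm when pressed to the stop. Which key is latched differs from run to run.
- key_3: White key 3 of 4 counted from the left (third from left); flat top 40 mm (pod x) by 26 mm (pod y). Origin at the centre of the top face, so it moves with the key: 62 mm above the bench when up, about 54 mm when latched down, 50 mm when pressed to the stop. Which key is latched differs from run to run.
- key_4: White key 4 of 4 counted from the left (rightmost, smallest pod y); flat top 40 mm (pod x) by 26 mm (pod y). Origin at the centre of the top face, so it moves with the key: 62 mm above the bench when up, about 54 mm when latched down, 50 mm when pressed to the stop. Which key is latched differs from run to run.
- key_row (a point): Middle of the row at the height of the up key tops. How the keys feel: an up key yields from 2 N on, 1 mm for each further 0.4 N (6.8 N at the stop). The latched key does not yield below about 4 N; pressed on towards the stop (up to about 7 N) it unlatches and then rises with the finger by its spring. No key latches anew. A light tap is 1 to 3 N.
- spark_plug: Bystander: loose spark plug, white and steel, 20 x 76 x 18 mm, lying behind the right half of the pod. Origin at the centre of its underside.
- relay: Bystander: loose black relay cube 28 x 28 x 34 mm to the right of the pod. Origin at the centre of its underside.
- bearing: Bystander: loose ball bearing 47 mm in diameter, 14 mm thick, flat on the bench behind the left half of the pod. Origin at the centre of its underside.

How it is judged:
By the outcome, as a careful person would: the job done as asked, in the order asked, and still so for the second after the job is handed in, with the robot touching nothing.
It also fails if it takes over 48 s, if anything falls off the work surface, if the arm or the gripper's body presses on something with over 40 N, if the wrist force passes 120 N, or if a joint passes its speed limit or range.

## Working session

There is one attempt and no reset: what is moved stays moved. The work goes in short steps, Python scripts to look and compute and a tool call to move; the robot and the scene stay as the last step left them, time stands still between calls to the robot, and variables do not carry over. Pictures are saved under pics/ and viewed, at most 10 in all, crops included, and the job is handed in when it is done.

Besides the shell and the picture viewer there is one more tool, called after ">>>" in YAML: its name, and indented under it one key for each argument. jog_arm: Moves the arm, as the interface text tells. Its arguments: {"type":"object","properties":{"increments":{"type":"array"}},"required":["increments"]}

```bash
mkdir -p pics; cat > h.py <<'E'
import numpy as np, cv2
from workcell import get_obs, get_image, job, models
from scipy.spatial.transform import Rotation as R
def cloud(im, T):
    d=im["depth"]; v,u=np.mgrid[0:d.shape[0],0:d.shape[1]]
    P=np.stack([(u-im["cx"])/im["fx"]*d,-(v-im["cy"])/im["fy"]*d,-d],-1)
    W=P@T[:3,:3].T+T[:3,3]; W[d<=0]=np.nan
    return W
def wristT(o,im):
    T=np.eye(4);T[:3,:3]=R.from_rotvec(o["orientation"]).as_matrix();T[:3,3]=o["ee_pos"]
    return T@np.array(im["tool_from_camera"])
E
python3 - <<'E'
from h import *
o=get_obs();print(o["t"],o["ee_pos"],R.from_rotvec(o["orientation"]).as_matrix().round(3),o["ft_force"],o["width"])
im=get_image("top");cv2.imwrite("pics/top.png",im["pixels"])
W=cloud(im,np.array(im["cam_to_world"]))
for n in ["key_pod","key_1","spark_plug","relay","bearing"]:
    for r in models.look_for(n,"top")[:6]: print(n,np.round(r["centre"],1),round(r["p"],2))
for r in models.regions_of("key_1","top")[:6]:
    m=r["region"]; v,u=np.where(m); print(u.mean(),v.mean(),m.sum(),np.nanmedian(W[m],0),r["p"])
E
```

```text
0.0 [ 193.37554054 -593.77605897  221.9273645 ] [[ 0.951  0.31  -0.   ]
 [ 0.31  -0.951  0.001]
 [ 0.    -0.001 -1.   ]] [-4.12285968e-01 -7.03794850e-05 -1.11804456e-01] 87.72134714493953
key_pod [ 529.  -343.9   43.8] 0.76
key_1 [ 527.6 -409.4   62. ] 0.79
key_1 [ 539.  -322.9   66.4] 0.76
key_1 [ 540. -275.   56.] 0.61
key_1 [ 531.7 -362.8   64.7] 0.54
spark_plug [ 611.8 -414.    13.9] 0.63
relay [ 512.4 -496.    28.1] 0.6
bearing [ 632.5 -317.    10.4] 0.73
bearing [ 530.8 -344.9   41. ] 0.32
285.3119658119658 198.44017094017093 234 [ 534.01281084 -321.02573981   62.12052859] 0.8
307.135231316726 200.28113879003558 281 [ 530.0442715  -364.96980893   61.91153649] 0.8
329.2418032786885 202.01639344262296 244 [ 525.72848447 -409.20416194   62.23544993] 0.5
```

View pics/top.png

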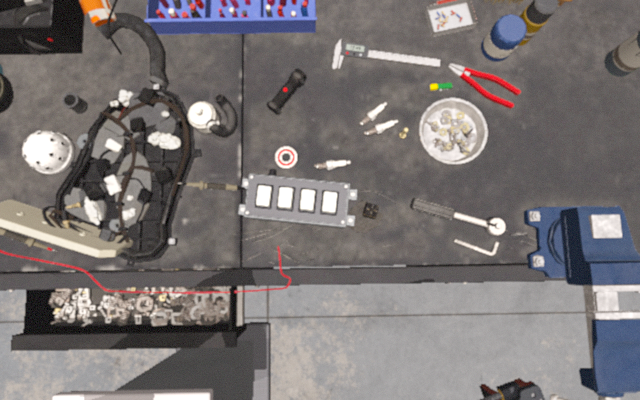

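The top view shows the pod at about (297,200), with four keys at u≈263, 285, 307 and 330. The bearing is at (286,157), the plug at (333,164) and the relay at (370,211). From keys 2–4 the pod centre is about (532,-343) and its yaw about -5.4°. Key 1 looks low. I'll go above the row with the fingers shut and line up the tool with the pod.

>>> jog_arm:
  increments: [0,0,0,50,-16.7,0,0,0,0,0,50,-16.7,0,0,0,0,0,50,-16.7,0,0,0,0,0,50,-16.7,0,0,0,0,0,50,-16.7,0,0,0,0,0,50,-16.7,0,0,0,0,0,50,-16.7,0,0,0,0,0,50,-16.7,0,0]

```text
t: 1.35
ee_pos: [533.8, -342.2, 222.8]
orientation: [3.103, 0.492, 0.0]
ft_force: [-0.3, -0.1, -0.6]
width: 11.5
grasp_force: 0.0
```

>>> jog_arm:
  increments: [0,0,-9.5,0,0,0,0,0,0,-9.5,0,0,0,0,0,0,-9.5,0,0,0,0,0,0,-9.5,0,0,0,0,0,0,-9.5,0,0,0,0,0,0,-9.5,0,0,0,0,0,0,-9.5,0,0,0,0,0,0,0,0,0,0,0,0,0,0,0,0,0,0]

```text
t: 2.48
ee_pos: [532.5, -343.4, 222.7]
orientation: [-2.328, -2.109, -0.0]
ft_force: [0.1, -1.2, 0.7]
width: 0.6
grasp_force: 0.0
```

```bash
python3 - <<'E'
from h import *
o=get_obs();M=R.from_rotvec(o["orientation"]).as_matrix();print(o["t"],o["ee_pos"],M.round(3),o["ft_force"],o["width"])
im=get_image("wrist");cv2.imwrite("pics/w1.png",im["pixels"])
W=cloud(im,wristT(o,im)); C=[]
for r in models.regions_of("key_1","wrist")[:8]:
    m=r["region"].astype(np.uint8); v,u=np.where(m)
    c,s,a=cv2.minAreaRect(W[m>0][:,:2][np.isfinite(W[m>0][:,0])].astype(np.float32))
    p=np.nanmedian(W[m>0],0);print(u.mean().round(),v.mean().round(),m.sum(),p.round(1),np.round(c,1),np.round(s,1),round(a,1),round(r["p"],2))
E
```

```text
2.475 [ 532.51423857 -343.3724083   222.66288791] [[ 0.098  0.995 -0.   ]
 [ 0.995 -0.098  0.   ]
 [ 0.    -0.    -1.   ]] [ 0.10467051 -1.21564008  0.71659156] 0.5550834680238734
330.0 201.0 1223 [ 534.8 -360.3   61.9] [ 534.2 -366.2] [33.7 40.9] 84.6 0.79
331.0 156.0 1261 [ 539.7 -316.8   62. ] [ 540.  -319.5] [29.5 41.2] 84.2 0.77
332.0 108.0 1225 [ 544.6 -273.6   54.5] [ 544.7 -273.6] [26.7 39.1] 84.4 0.61
333.0 232.0 78 [ 530.6 -394.7   50.8] [ 541.8 -365.5] [64.9 27.8] 78.6 0.58
```

View pics/w1.png

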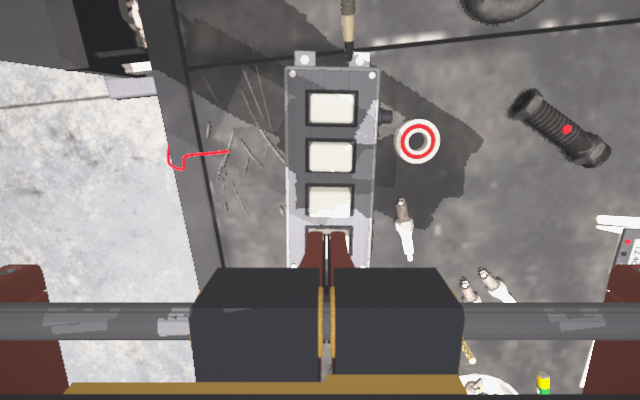

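The wrist view shows keys 1–3 at about (332,108), (331,156) and (330,201), with key 4 behind the fingers. Key 1's top is at z≈54.5 and keys 2 and 3 are at 62, so key 1 is the latched one. Averaging the top and wrist positions, I'll go above key 1 and descend.

>>> jog_arm:
  increments: [0,0,0,35,1,0,0,0,0,0,34.5,1,0,0,0,0,0,0,0,50,0,0,0,0,0,0,50,0,0,0,0,0,0,40,0,0,0,0,0,0,18,0,0,0,0,0,0,5,0,0,0,0,0,0,0,0,0,0,0,0,0,0,0]

```text
t: 3.7
ee_pos: [542.1, -274.9, 61.2]
orientation: [2.323, 2.111, 0.001]
ft_force: [-0.2, 0.4, 0.2]
width: 0.8
grasp_force: 0.0
```

>>> jog_arm:
  increments: [0,0,0,0,0,0.6,0,0,0,0,0,0,0.6,0]

```text
t: 3.95
ee_pos: [541.4, -274.5, 59.1]
orientation: [2.324, 2.112, 0.001]
ft_force: [0.5, 0.0, 0.5]
width: 0.7
grasp_force: 0.0
```

>>> jog_arm:
  increments: [0,0,0,0,0,0.6,0,0,0,0,0,0,0,0]

```text
t: 4.2
ee_pos: [541.1, -274.4, 57.8]
orientation: [-2.325, -2.113, 0.0]
ft_force: [-0.3, -0.5, -0.3]
width: 0.1
grasp_force: 0.0
```

```bash
python3 - <<'E'
from h import *
F=[]
for i in range(5):
    o=get_obs();F.append(o["ft_force"])
    if i==0: im=get_image("side")
    elif i<4: get_image("top")
print(np.round(F,2),o["ee_pos"],o["t"])
cv2.imwrite("pics/s1.png",im["pixels"])
E
```

```text
[[-0.3  -0.54 -0.27]
 [ 0.64 -0.71  0.22]
 [-0.38  0.18 -0.28]
 [-0.43 -0.21  0.79]
 [ 0.21 -0.43  0.91]] [ 541.10461047 -274.37656346   57.81728095] 4.4
```

View pics/s1.png

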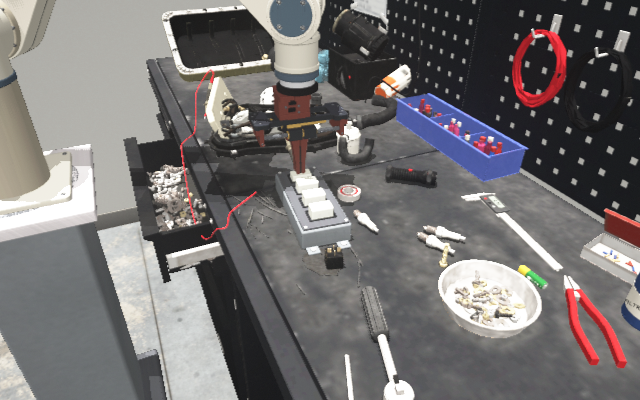

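The side view shows the shut fingertips just above the far-left key at about (300,172). Force noise is about 0.5 N, so I'll creep down in small steps.

>>> jog_arm:
  increments: [0,0,0,0,0,0.7,0,0,0,0,0,0,0.7,0,0,0,0,0,0,0.7,0,0,0,0,0,0,0.4,0]

```text
t: 4.9
ee_pos: [541.1, -274.4, 55.3]
orientation: [-2.325, -2.113, 0.0]
ft_force: [0.2, 0.5, 0.5]
width: 0.3
grasp_force: 0.0
```

>>> jog_arm:
  increments: [0,0,0,0,0,0.3,0]

```text
t: 5.03
ee_pos: [541.1, -274.4, 55.0]
orientation: [-2.325, -2.113, 0.0]
ft_force: [-0.6, 0.1, -0.2]
width: 0.4
grasp_force: 0.0
```

>>> jog_arm:
  increments: [0,0,0,0,0,0.3,0]

```text
t: 5.15
ee_pos: [541.1, -274.4, 54.8]
orientation: [2.325, 2.113, -0.0]
ft_force: [-0.8, 0.1, 2.2]
width: 0.7
grasp_force: 0.9
```

>>> jog_arm:
  increments: [0,0,0,0,0,0,0]

```text
t: 5.28
ee_pos: [541.2, -274.4, 54.9]
orientation: [2.325, 2.113, 0.0]
ft_force: [-0.3, 0.6, 1.1]
width: 0.7
grasp_force: 0.3
```

```bash
cat > f.py <<'E'
from h import *
F=[]
for i in range(4):
    get_image("top"); o=get_obs();F.append(o["ft_force"][2])
print(np.round(F,2),np.mean(F).round(2),o["ee_pos"].round(2) if hasattr(o["ee_pos"],'round') else o["ee_pos"],o["t"])
E
python3 f.py
```

```text
[1.19 0.16 1.19 0.73] 0.82 [ 541.12 -274.4    54.83] 5.475
```

>>> jog_arm:
  increments: [0,0,0,0,0,0.2,0]

```text
t: 5.6
ee_pos: [541.2, -274.4, 54.7]
orientation: [2.325, 2.113, 0.0]
ft_force: [-1.2, 0.2, 3.7]
width: 0.5
grasp_force: 1.6
```

```bash
python3 f.py
```

```text
[3.59 2.55 2.19 3.69] 3.01 [ 541.13 -274.37   54.73] 5.8
```

Key 1 has been tapped at about 3 N and did not yield. I'll lift and go to key 2, where contact should come near 62.8.

>>> jog_arm:
  increments: [0,0,0,0,0,-10,0,0,0,0,0,0,-8,0,0,0,0,-22.5,0,0,0,0,0,0,-22.5,0,0,0,0,0,0,0,0,6,0,0,0,0,0,0,2,0,0,0,0,0,0,0.8,0,0,0,0,0,0,0.4,0,0,0,0,0,0,0,0]

```text
t: 6.92
ee_pos: [537.0, -318.8, 63.4]
orientation: [-2.324, -2.114, 0.0]
ft_force: [0.5, -0.9, -0.3]
width: 0.8
grasp_force: 0.0
```

>>> jog_arm:
  increments: [0,0,0,0,0,0.3,0]

```text
t: 7.05
ee_pos: [537.0, -319.0, 63.2]
orientation: [2.324, 2.113, 0.0]
ft_force: [0.2, -0.2, 0.5]
width: 0.3
grasp_force: 0.0
```

>>> jog_arm:
  increments: [0,0,0,0,0,0.2,0]

```text
t: 7.18
ee_pos: [536.9, -319.1, 63.0]
orientation: [2.324, 2.113, 0.0]
ft_force: [0.1, -0.5, -0.9]
width: 0.2
grasp_force: 0.0
```

>>> jog_arm:
  increments: [0,0,0,0,0,0.2,0]

```text
t: 7.3
ee_pos: [536.9, -319.2, 62.7]
orientation: [2.325, 2.113, 0.0]
ft_force: [-0.4, -0.3, -0.7]
width: 0.4
grasp_force: 0.0
```

```bash
python3 f.py
```

```text
[ 0.12  1.06 -0.71 -0.25] 0.06 [ 536.83 -319.2    62.7 ] 7.5
```

>>> jog_arm:
  increments: [0,0,0,0,0,0.15,0,0,0,0,0,0,0,0]

```text
t: 7.75
ee_pos: [536.8, -319.2, 62.5]
orientation: [2.325, 2.113, -0.0]
ft_force: [0.2, -0.2, 0.5]
width: 0.4
grasp_force: 0.0
```

```bash
python3 f.py
```

```text
[-0.56 -0.71 -0.76 -0.45] -0.62 [ 536.82 -319.2    62.53] 7.95
```

>>> jog_arm:
  increments: [0,0,0,0,0,0.15,0,0,0,0,0,0,0,0]

```text
t: 8.2
ee_pos: [536.9, -319.2, 62.5]
orientation: [2.325, 2.113, 0.0]
ft_force: [0.1, 0.0, 1.5]
width: 0.5
grasp_force: 0.4
```

```bash
python3 f.py
```

```text
[0.97 1.09 1.34 1.82] 1.3 [ 536.85 -319.17   62.43] 8.4
```

>>> jog_arm:
  increments: [0,0,0,0,0,0.06,0,0,0,0,0,0,0,0]

```text
t: 8.65
ee_pos: [536.8, -319.2, 62.4]
orientation: [2.325, 2.113, 0.0]
ft_force: [-0.9, 0.8, 1.6]
width: 0.5
grasp_force: 0.9
```

```bash
python3 f.py
```

```text
[1.3  1.22 1.91 1.24] 1.42 [ 536.85 -319.17   62.33] 8.85
```

Key 2 has been tapped at about 1.5 N. Key 3 is next.

>>> jog_arm:
  increments: [0,0,0,0,0,-10,0,0,0,0,-22.5,0,0,0,0,0,0,-22.5,0,0,0,0,0,0,0,0,0,0,0,0,0,0,0,6,0,0,0,0,0,0,2.5,0,0,0,0,0,0,0.8,0,0,0,0,0,0,0.3,0,0,0,0,0,0,0.1,0,0,0,0,0,0,0,0]

```text
t: 10.1
ee_pos: [532.7, -363.9, 62.8]
orientation: [2.324, 2.113, 0.0]
ft_force: [-0.2, 0.8, 0.1]
width: 0.8
grasp_force: 0.0
```

>>> jog_arm:
  increments: [0,0,0,0,0,0.1,0,0,0,0,0,0,0,0]

```text
t: 10.35
ee_pos: [532.6, -364.0, 62.6]
orientation: [2.325, 2.113, -0.0]
ft_force: [0.6, -0.1, -0.2]
width: 0.1
grasp_force: 0.0
```

```bash
python3 f.py
```

```text
[-0.57 -0.    0.53  0.84] 0.2 [ 532.54 -364.01   62.51] 10.55
```

>>> jog_arm:
  increments: [0,0,0,0,0,0.12,0,0,0,0,0,0,0,0]

```text
t: 10.8
ee_pos: [532.6, -364.0, 62.4]
orientation: [2.325, 2.113, -0.0]
ft_force: [0.4, -0.4, 0.8]
width: 0.7
grasp_force: 0.4
```

```bash
python3 f.py
```

```text
[0.38 0.9  1.21 0.46] 0.74 [ 532.55 -364.01   62.45] 11.0
```

>>> jog_arm:
  increments: [0,0,0,0,0,0.1,0,0,0,0,0,0,0,0]

```text
t: 11.25
ee_pos: [532.6, -364.0, 62.4]
orientation: [2.325, 2.113, 0.0]
ft_force: [-1.2, 0.2, 2.3]
width: 0.4
grasp_force: 0.9
```

```bash
python3 f.py
```

```text
[1.47 2.04 2.18 1.45] 1.79 [ 532.58 -363.98   62.34] 11.45
```

Key 3 has been tapped at about 1.8 N. Key 4 is next.

>>> jog_arm:
  increments: [0,0,0,0,0,-10,0,0,0,0,-22.5,0,0,0,0,0,0,-22.5,0,0,0,0,0,0,0,0,0,0,0,0,0,0,0,6,0,0,0,0,0,0,2.5,0,0,0,0,0,0,0.8,0,0,0,0,0,0,0.3,0,0,0,0,0,0,0.1,0,0,0,0,0,0,0.1,0,0,0,0,0,0,0,0]

```text
t: 12.82
ee_pos: [528.3, -408.8, 62.6]
orientation: [2.325, 2.113, 0.0]
ft_force: [-0.6, 1.1, 0.1]
width: 0.2
grasp_force: 0.0
```

>>> jog_arm:
  increments: [0,0,0,0,0,0.1,0,0,0,0,0,0,0,0]

```text
t: 13.08
ee_pos: [528.3, -408.8, 62.5]
orientation: [2.325, 2.113, 0.0]
ft_force: [0.5, 0.6, 1.6]
width: 0.6
grasp_force: 0.3
```

```bash
python3 f.py
```

```text
[ 0.34  1.03 -0.09  0.89] 0.54 [ 528.31 -408.78   62.46] 13.275
```

>>> jog_arm:
  increments: [0,0,0,0,0,0.1,0,0,0,0,0,0,0,0]

```text
t: 13.52
ee_pos: [528.3, -408.8, 62.4]
orientation: [2.325, 2.113, 0.0]
ft_force: [-0.0, 0.1, 2.2]
width: 0.6
grasp_force: 0.9
```

```bash
python3 f.py
```

```text
[1.61 0.7  1.95 1.72] 1.49 [ 528.29 -408.8    62.35] 13.725
```

All four keys have been tapped. I'll lift and go back to key 1.

>>> jog_arm:
  increments: [0,0,0,0,0,-10,0,0,0,0,0,0,-10,0,0,0,0,45,0,0,0,0,0,0,45,0,0,0,0,0,0,45,0,0,0,0,0,0,0,0,0,0,0,0,0,0,0,15,0,0,0,0,0,0,10,0,0,0,0,0,0,1.5,0,0,0,0,0,0,0,0]

```text
t: 14.98
ee_pos: [540.8, -275.0, 55.3]
orientation: [-2.325, -2.111, 0.0]
ft_force: [-0.5, -0.0, -0.6]
width: 0.6
grasp_force: 0.0
```

>>> jog_arm:
  increments: [0,0,0,0,0,0.5,0,0,0,0,0,0,0.5,0,0,0,0,0,0,0.5,0,0,0,0,0,0,0.5,0,0,0,0,0,0,0.5,0,0,0,0,0,0,0.5,0]

```text
t: 15.72
ee_pos: [541.2, -274.4, 53.1]
orientation: [2.324, 2.113, 0.0]
ft_force: [-0.8, 0.4, 5.1]
width: 0.2
grasp_force: 2.6
```

>>> jog_arm:
  increments: [0,0,0,0,0,0.5,0,0,0,0,0,0,0.5,0,0,0,0,0,0,0.5,0,0,0,0,0,0,0,0]

```text
t: 16.23
ee_pos: [541.2, -274.4, 51.6]
orientation: [2.324, 2.113, 0.0]
ft_force: [-1.8, 0.1, 5.4]
width: 0.2
grasp_force: 2.6
```

>>> jog_arm:
  increments: [0,0,0,0,0,0.5,0,0,0,0,0,0,0.5,0,0,0,0,0,0,0,0]

```text
t: 16.6
ee_pos: [541.3, -274.5, 50.8]
orientation: [2.324, 2.113, 0.0]
ft_force: [-1.8, 0.3, 6.0]
width: 0.5
grasp_force: 3.2
```

>>> jog_arm:
  increments: [0,0,0,0,0,0.3,0,0,0,0,0,0,0,0]

```text
t: 16.85
ee_pos: [541.2, -274.4, 50.5]
orientation: [2.325, 2.113, 0.0]
ft_force: [-2.6, 0.6, 6.1]
width: 0.0
grasp_force: 3.2
```

>>> jog_arm:
  increments: [0,0,0,0,0,0.3,0,0,0,0,0,0,0,0]

```text
t: 17.1
ee_pos: [541.2, -274.5, 50.4]
orientation: [2.324, 2.113, 0.0]
ft_force: [-2.3, 0.1, 7.8]
width: 0.8
grasp_force: 4.0
```

>>> jog_arm:
  increments: [0,0,0,0,0,0.2,0,0,0,0,0,0,0,0]

```text
t: 17.35
ee_pos: [541.3, -274.5, 50.3]
orientation: [2.324, 2.113, 0.0]
ft_force: [-2.6, 1.3, 9.1]
width: 0.6
grasp_force: 4.8
```

Key 1 is at its stop. I'll release it gradually, rise clear and check.

>>> jog_arm:
  increments: [0,0,0,0,0,-1,0,0,0,0,0,0,-2,0,0,0,0,0,0,-3,0,0,0,0,0,0,-4,0,0,0,0,0,0,-6,0,0,0,0,0,0,-20,0,0,0,0,0,0,-40,0,0,0,0,0,0,-40,0,0,0,0,0,0,-30,0,0,0,0,-30,0,0,0,0,0,0,-40,0,0,0,0,0,0,0,0,0,0]

```text
t: 18.85
ee_pos: [534.3, -346.2, 196.8]
orientation: [2.326, 2.109, 0.0]
ft_force: [-0.7, 0.2, -0.3]
width: 0.6
grasp_force: 0.0
```

```bash
python3 - <<'E'
from h import *
o=get_obs();im=get_image("wrist");cv2.imwrite("pics/w2.png",im["pixels"]);W=cloud(im,wristT(o,im));print(o["ee_pos"],o["t"])
for r in models.regions_of("key_1","wrist"): print(np.nanmedian(W[r["region"]],0).round(1),r["p"])
im=get_image("top");W=cloud(im,np.array(im["cam_to_world"]))
for r in models.regions_of("key_1","top"): print("top",np.nanmedian(W[r["region"]],0).round(1),r["p"])
for n in ["spark_plug","relay","bearing"]: print(n,[np.round(r["centre"],1) for r in models.look_for(n,"top")[:1]])
E
```

```text
[ 534.27200167 -346.22542451  196.77742486] 18.85
[ 533.4 -360.    61.9] 0.93
[ 538.7 -317.1   62.1] 0.7
[ 544.1 -273.9   62.1] 0.67
top [ 524.2 -370.9   61.8] 0.62
top [ 525.6 -409.4   62.2] 0.54
spark_plug [array([ 614.8, -429.4,   11.2])]
relay [array([ 511.2, -494.9,   23.9])]
bearing []
```

View pics/w2.png

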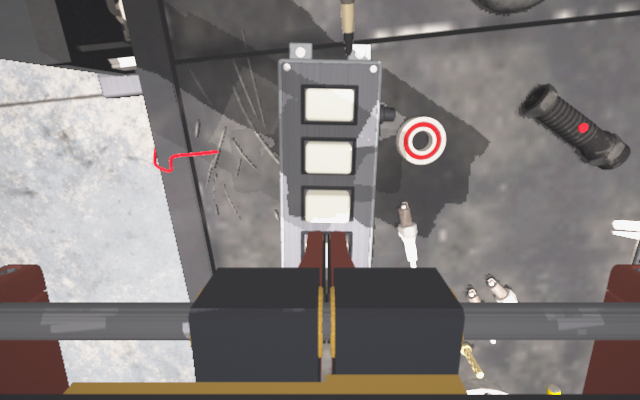

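The wrist view shows keys 1–3 level at 62 mm, at about (330,104), (329,157) and (328,207), and the top camera puts key 4 at 62.2. The bearing at (421,140) and plug at (407,232) look where they were; the plug reading is shifted because the arm partly hides it. I'll hand in.

```bash
python3 -c "
from workcell import job
print(job.close_job())"
```

```text
the job is handed in; nothing more can be done
None
```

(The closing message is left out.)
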